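# Stamp the acceptance mark on a rating plate

## Robot

A 6-joint arm with a two-finger parallel gripper is mounted at the origin on a cart in front of the work surface, level with it; the furniture and walls round the work are solid. World frame = base frame: x ahead of the robot, y to its left, z up, the work surface at z = 0. Lengths are in m, angles in rad, forces in N, time in s.
With the tool pointing down it reaches from about 0.35 to 0.925 m from the base axis. Payload 6.4 kg.
Tool frame: the origin (TCP) lies where the fingers leave the gripper's body, on its centre line; the fingertips stand 73 mm ahead of it and the grasp point (between the pads) lies 54 mm ahead of it (tcp_to_grasp is the z of the grasp point in the tool frame, in m); z points along the fingers, y is the line along which they close (so a half turn about z gives the same grasp; the last joint's range is limited). The gripper opens to 85 mm and grips with 20 to 120 N. Pads are 22 mm wide; open, the fingers measure 114 mm over their backs; the gripper's body (76 mm by 85 mm) begins 54 mm behind the grasp point. The pads swing forward as they close: fully open they stand 13 mm farther back than shut.
Start: joints at [0.934, 0.245, 1.558, -0, 1.339, -0.174], TCP at [0.29, 0.582, 0.304] pointing down, gripper open.
Joint ranges: [-3.13, 3.13], [-1.02, 2.26], [0.13, 2.54], [-0.95, 4.09], [0.21, 2.88], [-2.74, 2.74]. Speed limits (rad/s): [2.57, 2.57, 3.14, 3.14, 3.14, 3.14].

## Interface

Orientations are given as a unit quaternion [w, x, y, z].
In Python, from workcell import * gives the robot as it stands.
- The arm moves only by the tool carry_out, never from a script. Its argument "commands" is a list of rows, each an object of numbers: "tx", "ty", "tz": the shift along the tool's x, y, z in units of 30 mm (1.0 is 30 mm); "yaw": the turn about the tool's z in units of 6 degrees (1.0 is 6 degrees). A call has 1 to 10 rows; each row is the pose to reach, as a shift and turn from the pose commanded when the call began, along the tool's axes at that moment; what a row does not reach only later rows make up. A row lasts 1/8 s, in which the tool goes at most 62.5 mm and 10.7 degrees, less where a joint would pass 70% of its speed; a pose out of reach is approached as far as the arm can. A call with a gripper value outside its range is refused whole. "hand" is the opening in per cent of the stroke, from 0 (shut) to 100 (fully open), set as the call begins (left out, the last holds). The fingers move at their own pace and stop on an object; "grip_force" is the grip in N (left out, the last holds). Time passes only in rows, so rows that repeat a pose let the fingers close. It gives the time, the measured TCP pose, the force, the opening and the grip force at its end, in the units of the state.
- observe(): the state, without advancing time (a new reading comes with each control period).
- capture(name): name is "scene" or "top" or "wrist"; returns a dict with "color" (420x560x3 uint8, red, green, blue), "z_map" (420x560 float32, m along the optical axis (not along the pixel's ray), 0 where there is no reading), "fovy" (degrees; the focal length in pixels is half the picture's height over the tangent of half this angle, whatever the lens; pixels are square), "cx", "cy" (the principal point, pixels), "R" (3x3) and "t" (3): a world point X has camera coordinates R X + t. Camera axes: x right, y down, z forward; pixel columns grow to the right and rows downward; lengths in m; the calibration is good to about 2 mm. A picture is of the moment at which its call begins.
- sign_off(): hands the job in; it is judged then, once.
The state is a dict: "time": time; "joint_positions": joint angles; "joint_vel": joint speeds; "joint_torque": joint torques, N m; "position": TCP position; "orientation": TCP orientation; "force": force on the tool from outside, world axes, zero at the start; "wrist_torque": the same for the moment, N m; "width": finger opening in m; "gripper_force": force on a finger pad.
Only numpy, scipy, OpenCV 4.12 (cv2) and the standard library are available. Lean on these libraries where they do the work, as an engineer would, in place of code of your own. Each camera call takes 0.05 s, during which the arm holds its last target. There are 200 camera calls.

## Task

The red-handled hand stamp is lying on its side: first stand it upright on the round cork pad, wholly on the pad, and let go of it; then take it again from above by its handle. Set the stamp down square inside the empty black frame on the aluminium rating plate, press the handle fully home and hold it there for about a second (firmly, but not with brute force), touching the plate nowhere else and not sliding, and lift it straight up by a good hand's breadth. Stand it back upright, wholly on the cork pad, never dropping it, let go, and leave the relay, the blue capacitor and the small battery where they are.

Things in the scene. Friction and masses are not known exactly. Their poses are not given: they have to be found in the camera images.
- stamp: Red-handled hand stamp, 80 mm tall, 0.27 kg: heavy steel foot 54 x 42 mm (x, y), 13 mm high, black die as its underside, sprung 16 mm stem, red handle block. Origin: centre of the underside (die face); x along the 54 mm side, z up through the handle. Starts lying on a long side, y up, z level, handle pointing away from the robot. Centre of mass on the z axis, 16 mm above the underside.
- stamp_grip (a point): Centre of the red handle block, 62 mm along stamp z from the die face when not pressed; axes as the stamp's. Block 24 (x) x 42 (y) x 36 mm (z); its top is the stamp's top. Set on a long lower edge of its foot, leaning less than about 45 degrees from upright, and let go, the stamp rocks upright by itself about that edge.
- stamp_handle (a joint): How far the handle is pressed down into the foot, m: 0 free, 0.005 fully home at a hard stop. Spring: 5 N to start moving, about 11 N at the stop.
- plate_fixture: Blue low fixture 150 x 116 mm (x, y), 10 mm high, fixed to the bench, on which an aluminium rating plate 126 x 92 mm is clamped; plate top 13 mm above the bench; four low screw heads at the plate's corners, 3 mm above the plate. Origin: centre of the underside; z up.
- mark_frame (a point): Centre of the empty black rectangular frame printed on the aluminium plate, on the plate's top face (13 mm above the bench). Inside of the frame 60 mm (x) x 48 mm (y): the stamp's foot fits inside with 3 mm to spare all round, its 54 mm side along the frame's 60 mm side, either way round. z up.
- pad_top (a point): Centre of the top of the round cork pad, 130 mm in diameter, 4 mm thick, fixed to the bench.
- relay: Clear-cased relay, 28 x 21 x 36 mm, loose, standing on the bench; bystander. Origin: centre of its underside.
- blue_cap: Blue cylindrical capacitor, 25 mm in diameter, 44 mm tall, loose, standing on the bench; bystander. Origin: centre of its underside.
- battery_9v: Small block battery with one ochre end, 49 x 27 x 18 mm, lying on the bench, loose; bystander. Origin: centre of its underside.
Mind the look-alikes: they are no part of the job. What is shaped like the stamp but turquoise or yellow is not meant.

How it is judged:
On the way, in this order (a step that is already met when the one before it is completed fails the run):
1. the stamp stands upright, wholly on the cork pad, let go of (horizontal distance between stamp and pad_top below 0.032 m and angle between stamp's own z axis and vertical below 0.06 rad and z of stamp in the frame of pad_top below 0.004 m and contact force between the fingers and stamp below 0.05 N), for 0.3 s.
2. the stamp stands square inside the frame (centre within 5 mm, turned less than 0.12 rad, tilted less than 0.06 rad) and its handle is held pressed home (4.2 mm or more) for 0.4 s (horizontal distance between stamp and mark_frame below 0.005 m and angle between the x axis of stamp and the x axis of mark_frame, either way round below 0.12 rad and angle between stamp's own z axis and vertical below 0.06 rad and value of joint stamp_handle above 0.0042 m and contact force between stamp and plate_fixture above 5 N), for 0.4 s.
3. the stamp is held at least 30 mm straight above the frame (within 15 mm), off the plate (z of stamp in the frame of mark_frame above 0.03 m and horizontal distance between stamp and mark_frame below 0.015 m and contact force between the fingers and stamp above 0.5 N), for 0.05 s.
At the end, for the whole second after the job is handed in: The stamp stands upright (within 0.06 rad) and at rest on the cork pad, its centre within 32 mm of the pad's centre, let go (all of step 1 and linear speed of stamp below 0.02 m/s); the robot touches nothing.
It fails at once if the stamp touches the plate or fixture with its centre more than 8 mm from the frame's centre (set down elsewhere, or slid) (contact force between stamp and plate_fixture above 0.5 N and horizontal distance between stamp and mark_frame above 0.008 m).
It fails at once if the stamp is pressed on the plate with more than 30 N (contact force between stamp and plate_fixture above 30 N).
It fails at once if the stamp is let go in the air (contact force between the fingers and stamp below 0.01 N and height (world z) of stamp above 0.04 m).
It fails at once if the relay, the blue capacitor or the small battery is moved more than 15 mm (distance of any of relay, blue_cap, battery_9v from where it was at the start of the episode above 0.015 m).
It also fails if it takes over 72 s, if anything falls off the work surface, if the arm or the gripper's body presses on something with over 40 N, if the wrist force passes 120 N, or if a joint passes its speed limit or range.

## Working session

There is one attempt and no reset: what is moved stays moved. The work goes in short steps, Python scripts to look and compute and a tool call to move; the robot and the scene stay as the last step left them, time stands still between calls to the robot, and variables do not carry over. Pictures are saved under pics/ and viewed, at most 10 in all, crops included, and the job is handed in when it is done.

Besides the shell and the picture viewer there is one more tool, called after "Request:" in YAML: its name, and indented under it one key for each argument. carry_out: Moves the arm, as the interface text tells. Its arguments: {"type":"object","properties":{"commands":{"type":"array","items":{"type":"object","properties":{"tx":{"type":"number"},"ty":{"type":"number"},"tz":{"type":"number"},"yaw":{"type":"number"}}}},"hand":{"type":"number"},"grip_force":{"type":"number"}},"required":["commands"]}

```bash
mkdir -p pics
cat > h.py <<'E'
from workcell import *
import numpy as np, cv2
def save(c,n,box=None,s=1):
    im=c["color"][...,::-1]
    if box: im=im[box[1]:box[3],box[0]:box[2]]
    cv2.imwrite("pics/"+n+".png",cv2.resize(im,None,fx=s,fy=s,interpolation=cv2.INTER_CUBIC))
def f(c): return 210/np.tan(np.radians(c["fovy"])/2)
def ray(c,uv,z):
    uv=np.atleast_2d(uv).astype(float); F=f(c); R=np.array(c["R"]);t=np.array(c["t"])
    d=np.c_[(uv[:,0]-c["cx"])/F,(uv[:,1]-c["cy"])/F,np.ones(len(uv))]@R
    o=-R.T@t
    return o+d*((z-o[2])/d[:,2])[:,None]
def cloud(c):
    F=f(c);z=c["z_map"];v,u=np.mgrid[:420,:560]
    P=np.stack([(u-c["cx"])/F*z,(v-c["cy"])/F*z,z],-1)
    return (P-np.array(c["t"]))@np.array(c["R"])
E
python3 - <<'E'
from h import *
a=capture("top");b=capture("scene")
cv2.imwrite("pics/top.png",a["color"][...,::-1]);cv2.imwrite("pics/scene.png",b["color"][...,::-1])
np.save("top.npy",a,allow_pickle=True)
print(a["fovy"],a["R"],a["t"]);print(observe())
E
```

```text
49.735124309850335 [[ 0.03390224 -0.99941083 -0.0053505 ]
 [-0.97524683 -0.03191114 -0.21880423]
 [ 0.21850458  0.01263601 -0.97575411]] [0.06934568 0.4989024  1.09481358]
{'time': 0.1, 'joint_positions': array([ 9.33889520e-01,  2.45762707e-01,  1.55891648e+00,  2.53649478e-06,
        1.33869470e+00, -1.74099570e-01]), 'joint_vel': array([ 0.0003526 ,  0.00018104, -0.00505842,  0.00057349, -0.00063319,
       -0.00097674]), 'joint_torque': array([-4.44297730e-04, -4.30670536e+01, -3.27128220e+01, -2.51828988e-04,
        2.81886591e-03, -2.58729239e-05]), 'position': array([0.28996288, 0.58131201, 0.30286548]), 'orientation': array([-3.52465353e-04,  2.29344149e-01,  9.73344989e-01, -8.17904263e-04]), 'force': array([-0.1718238 ,  0.53098459, -0.34240901]), 'wrist_torque': array([ 0.0020977 , -0.0323735 ,  0.03121547]), 'gripper_force': 0.0, 'width': 0.08514128580174894}
```

View pics/top.png

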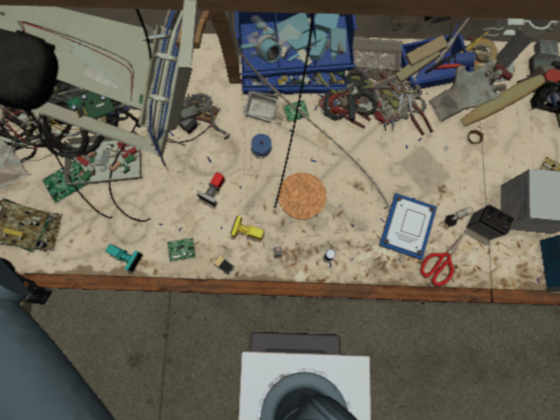

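View pics/scene.png

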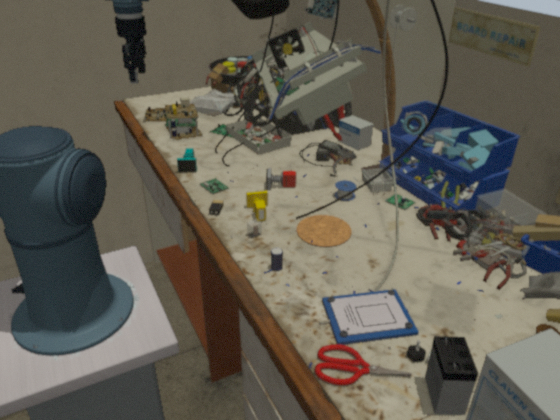

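Candidates (top view): red/grey stamp at (212,188), yellow look-alike at (247,229), turquoise one at (124,257). The red scissors at (437,268) are no stamp. I choose the red one at (212,188). The plate is at (409,225), the pad at (302,196), the relay at (278,252), the capacitor at (330,256) and the battery at (223,265).

Run:
```python
from h import *
c=np.load("top.npy",allow_pickle=True).item()
im=c["color"]; P=cloud(c); hsv=cv2.cvtColor(im,cv2.COLOR_RGB2HSV)
m1=np.hstack([cv2.resize(im[150:240,180:320],None,fx=2.8,fy=2.8,interpolation=3),cv2.resize(im[180:270,350:490],None,fx=2.8,fy=2.8,interpolation=3)])
cv2.imwrite("pics/crop.png",m1[...,::-1])
def blob(lo,hi,box,z):
    m=np.zeros(im.shape[:2],np.uint8);x0,y0,x1,y1=box
    m[y0:y1,x0:x1]=cv2.inRange(hsv,np.array(lo),np.array(hi))[y0:y1,x0:x1]
    pts=np.argwhere(m>0)[:,::-1]; W=ray(c,pts,z); r=cv2.minAreaRect(W[:,:2].astype(np.float32)*1000)
    Q=P[m>0]; print(len(pts),pts.mean(0),W.mean(0).round(4),r,"depth z",np.percentile(Q[:,2],[5,50,95]).round(3),Q.mean(0).round(3))
hsvr=[0,150,80];blob(hsvr,[8,255,255],(195,165,235,205),.042)
blob([8,110,80],[20,255,255],(270,165,335,225),.004)
blob([95,130,30],[125,255,255],(370,180,445,270),.01)
for n,uv in dict(relay=(278,252),cap=(330,256),bat=(223,265),yellow=(247,229)).items(): print(n,ray(c,uv,.02).round(3),P[uv[1],uv[0]].round(3))
# tall things over workspace
t=(P[...,2]>.08)&(c["z_map"]>0); t[:100]=0;t[280:]=0; cv2.imwrite("pics/tall.png",(t*255).astype(np.uint8))
ys,xs=np.where(t[100:280,180:450]); print(len(ys), P[100:280,180:450][t[100:280,180:450]][:,2].max() if len(ys) else 0, (xs+180)[::60],(ys+100)[::60])
```

```text
111 [216.76576577 179.23423423] [0.5804 0.2413 0.042 ] ((580.6351928710938, 241.3480224609375), (23.761873245239258, 33.924041748046875), 58.4600944519043) depth z [0.037 0.041 0.044] [0.581 0.241 0.041]
1716 [301.87529138 195.46328671] [0.554  0.0164 0.004 ] ((554.3662719726562, 17.314952850341797), (124.37757873535156, 125.97764587402344), 1.8462296724319458) depth z [-0.     0.004  0.008] [0.552 0.017 0.011]
424 [403.81839623 228.68632075] [ 0.4717 -0.2516  0.01  ] ((480.410400390625, -262.3236083984375), (111.12882995605469, 146.28126525878906), 72.57176971435547) depth z [0.006 0.01  0.014] [ 0.47  -0.249  0.018]
relay [[0.398 0.075 0.02 ]] [0.396 0.075 0.034]
cap [[ 0.392 -0.058  0.02 ]] [ 0.389 -0.056  0.042]
bat [[0.36  0.214 0.02 ]] [0.36  0.215 0.014]
yellow [[0.455 0.158 0.02 ]] [0.452 0.156 0.036]
180 0.18812108023483423 [180 293 296] [100 105 115]
```

View pics/crop.png

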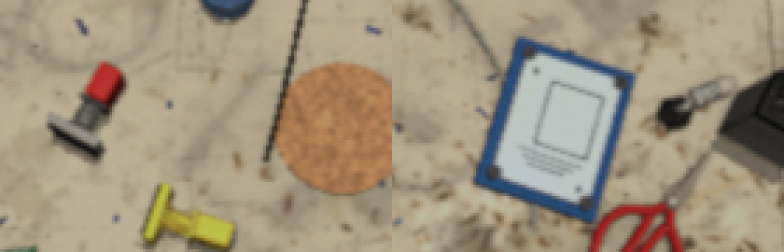

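```bash
cat >> h.py <<'E'
from scipy.spatial.transform import Rotation as Ro
def rot(o): q=np.array(o["orientation"]);return Ro.from_quat(np.r_[q[1:],q[0]])
def units(tgt,ydeg=None):
    "tool-axis units to TCP target; ydeg: world heading wanted for tool y (mod 180)"
    o=observe();R=rot(o).as_matrix();d=R.T@(np.array(tgt)-o["position"])/.03
    a=np.degrees(np.arctan2(R[1,1],R[0,1])); yaw=None if ydeg is None else ((a-ydeg+90)%180-90)/6
    print("pos",o["position"].round(4),"tooly",a.round(2),"tilt",np.degrees(np.arccos(-R[2,2])).round(2),"F",o["force"].round(2),"w",round(o["width"],4),"t",round(o["time"],2));print("units",d.round(3),"yaw",yaw)
E
python3 - <<'E'
from h import *
u=np.array([np.cos(np.radians(-31.5)),np.sin(np.radians(-31.5))])
units([.5806+.003*u[0],.2413+.003*u[1],.22],58.5)
c=np.load("top.npy",allow_pickle=True).item();P=cloud(c)
for v in range(60,206,16):
    u0=310-(v-15)*35/190; r=P[v,int(u0)-3:int(u0)+4,2];print(v,r.round(3).max(),end="; ")
E
```

```text
pos [0.29   0.5813 0.3029] tooly 63.48 tilt 0.1 F [-0.17  0.53 -0.34] w 0.0851 t 0.1
units [-13.829  -5.82    2.768] yaw 0.8305134425276132
60 0.142; 76 0.052; 92 0.026; 108 0.082; 124 0.002; 140 0.002; 156 0.052; 172 1.178; 188 0.024; 204 0.009;
```

Request:
carry_out:
  commands:
    - {"tx": -2, "ty": -0.8, "tz": 0}
    - {"tx": -4, "ty": -1.7, "tz": 0.4}
    - {"tx": -6, "ty": -2.5, "tz": 0.8}
    - {"tx": -8, "ty": -3.4, "tz": 1.2, "yaw": 0.4}
    - {"tx": -10, "ty": -4.2, "tz": 1.8, "yaw": 0.8}
    - {"tx": -12, "ty": -5, "tz": 2.3, "yaw": 0.83}
    - {"tx": -13.83, "ty": -5.82, "tz": 2.77, "yaw": 0.83}
    - {"tx": -13.83, "ty": -5.82, "tz": 2.77, "yaw": 0.83}
    - {"tx": -13.83, "ty": -5.82, "tz": 2.77, "yaw": 0.83}
  hand: 100
  grip_force: 20

```text
$.commands[0]: bad value
```

Run:
```python
from h import *
w=capture("wrist");s=capture("scene");save(w,"w1")
np.save("w1.npy",w,allow_pickle=True);np.save("scene.npy",s,allow_pickle=True)
hsv=cv2.cvtColor(w["color"],cv2.COLOR_RGB2HSV);m=cv2.inRange(hsv,np.array([0,150,60]),np.array([8,255,255]))
n,l,st,ce=cv2.connectedComponentsWithStats(m);k=1+st[1:,4].argmax();pts=np.argwhere(l==k)[:,::-1]
W=ray(w,pts,.042);print(len(pts),pts.mean(0),W.mean(0).round(4),cv2.minAreaRect((W[:,:2]*1000).astype(np.float32)))
P=cloud(w)[l==k];top=P[P[:,2]>.038];print(len(top),np.percentile(P[:,2],[5,50,95]).round(3),cv2.minAreaRect((top[:,:2]*1000).astype(np.float32)))
# cord end triangulation
t=np.load("top.npy",allow_pickle=True).item()
for p,q in (((275,208),(298,217)),):
    for z in (0,.02,.05,.1): print(z,ray(t,p,z).round(3),ray(s,q,z).round(3))
units([.58,.24,.08],58.5)
```

```text
1 [396.  96.] [0.264  0.7095 0.042 ] ((264.03558349609375, 709.5143432617188), (0.0, 0.0), 0.0)
0 [-0.717 -0.717 -0.717] ((0.0, 0.0), (0.0, 0.0), 0.0)
0 [[0.518 0.087 0.   ]] [[0.531 0.094 0.   ]]
0.02 [[0.513 0.087 0.02 ]] [[0.516 0.068 0.02 ]]
0.05 [[0.506 0.086 0.05 ]] [[0.493 0.027 0.05 ]]
0.1 [[0.495 0.086 0.1  ]] [[ 0.455 -0.039  0.1  ]]
pos [0.29   0.5814 0.3032] tooly 63.48 tilt 0.07 F [0.47 0.   0.26] w 0.0857 t 0.2
units [-13.732  -5.859   7.443] yaw 0.830137207935382
```

View pics/w1.png

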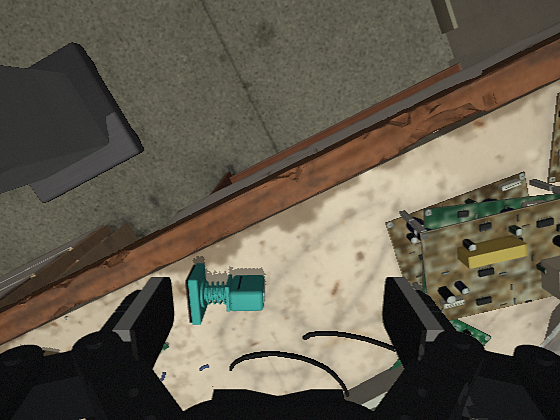

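Request:
carry_out:
  commands:
    - {"tx": -2, "ty": -0.8, "tz": 0, "yaw": 0}
    - {"tx": -4, "ty": -1.7, "tz": 0.4, "yaw": 0}
    - {"tx": -6, "ty": -2.5, "tz": 0.8, "yaw": 0}
    - {"tx": -8, "ty": -3.4, "tz": 1.2, "yaw": 0.4}
    - {"tx": -10, "ty": -4.2, "tz": 1.8, "yaw": 0.8}
    - {"tx": -12, "ty": -5, "tz": 2.3, "yaw": 0.83}
    - {"tx": -13.83, "ty": -5.82, "tz": 2.77, "yaw": 0.83}
    - {"tx": -13.83, "ty": -5.82, "tz": 2.77, "yaw": 0.83}
    - {"tx": -13.83, "ty": -5.82, "tz": 2.77, "yaw": 0.83}
  hand: 100
  grip_force: 20

```text
time: 1.32
position: [0.5837, 0.2394, 0.2202]
orientation: [-0.001, 0.272, 0.962, -0.0]
force: [-0.0, 0.9, 0.7]
width: 0.0855
gripper_force: 0.0
```

```bash
cat > wl.py <<'E'
from h import *
def red(w,z=.042,zmin=.036):
    hsv=cv2.cvtColor(w["color"],cv2.COLOR_RGB2HSV);m=cv2.inRange(hsv,np.array([0,140,50]),np.array([9,255,255]))|cv2.inRange(hsv,np.array([172,140,50]),np.array([180,255,255]))
    n,l,st,ce=cv2.connectedComponentsWithStats(m);k=1+st[1:,4].argmax();s=l==k
    P=cloud(w)[s];t=P[P[:,2]>zmin]
    print("px",ce[k].round(),st[k,4],"z",np.percentile(P[:,2],[5,50,95]).round(4))
    if len(t): print("top",t.mean(0).round(4),cv2.minAreaRect((t[:,:2]*1000).astype(np.float32)))
    uv=np.argwhere(s)[:,::-1][P[:,2]>zmin]
    if len(uv): print("rayrect",cv2.minAreaRect((ray(w,uv,z)[:,:2]*1000).astype(np.float32)))
E
python3 - <<'E'
from wl import *
w=capture("wrist");save(w,"w2");red(w)
E
```

```text
px [283. 205.] 1501 z [0.0407 0.0431 0.0444]
top [0.5807 0.2453 0.0453] ((557.4646606445312, 256.9766845703125), (23.137178421020508, 90.4906997680664), 63.14406967163086)
rayrect ((581.8099365234375, 244.63125610351562), (23.01161003112793, 35.87041473388672), 62.841087341308594)
```

View pics/w2.png

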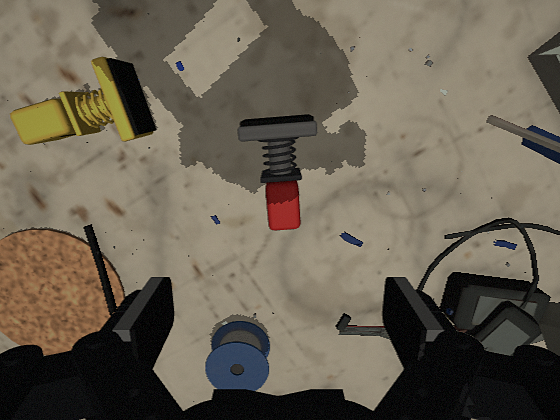

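Run:
```python
from h import *
units([.5843,.2425,.080],62.5)
```

```text
pos [0.5832 0.2405 0.2207] tooly 58.49 tilt 0.05 F [-0.57  0.25  1.23] w 0.0851 t 1.38
units [-1.00e-03  7.50e-02  4.69e+00] yaw -0.6691432885961035
```

Request:
carry_out:
  commands:
    - {"tx": 0, "ty": 0.08, "tz": 1, "yaw": -0.67}
    - {"tx": 0, "ty": 0.08, "tz": 2.2, "yaw": -0.67}
    - {"tx": 0, "ty": 0.08, "tz": 3.4, "yaw": -0.67}
    - {"tx": 0, "ty": 0.08, "tz": 4.2, "yaw": -0.67}
    - {"tx": 0, "ty": 0.08, "tz": 4.7, "yaw": -0.67}
    - {"tx": 0, "ty": 0.08, "tz": 4.7, "yaw": -0.67}
    - {"tx": 0, "ty": 0.08, "tz": 4.7, "yaw": -0.67}
  hand: 100

```text
time: 2.25
position: [0.5854, 0.2429, 0.0812]
orientation: [0.001, 0.237, 0.971, 0.001]
force: [-0.5, -0.9, 0.7]
width: 0.0852
gripper_force: 0.0
```

Request:
carry_out:
  commands:
    - {"tx": 0, "ty": 0, "tz": 0, "yaw": 0}
    - {"tx": 0, "ty": 0, "tz": 0, "yaw": 0}
    - {"tx": 0, "ty": 0, "tz": 0, "yaw": 0}
    - {"tx": 0, "ty": 0, "tz": 0, "yaw": 0}
    - {"tx": 0, "ty": 0, "tz": 0, "yaw": 0}
    - {"tx": 0, "ty": 0, "tz": 0, "yaw": 0}
  hand: 0
  grip_force: 20

```text
time: 3.0
position: [0.585, 0.2422, 0.0801]
orientation: [0.0, 0.238, 0.971, 0.0]
force: [0.5, -0.6, 2.6]
width: 0.0237
gripper_force: 23.2
```

Request:
carry_out:
  commands:
    - {"tx": 0, "ty": 0, "tz": -0.5, "yaw": 0}
    - {"tx": 0, "ty": 0, "tz": -1, "yaw": 0}
    - {"tx": 0, "ty": 0, "tz": -1.5, "yaw": 0}
    - {"tx": 0, "ty": 0, "tz": -2, "yaw": 0}
    - {"tx": 0, "ty": 0, "tz": -2.5, "yaw": 0}
    - {"tx": 0, "ty": 0, "tz": -3, "yaw": 0}
    - {"tx": 0, "ty": 0, "tz": -3, "yaw": 0}
    - {"tx": 0, "ty": 0, "tz": -3, "yaw": 0}

```text
time: 4.0
position: [0.5844, 0.2421, 0.1693]
orientation: [-0.0, 0.237, 0.971, -0.0]
force: [-0.4, 0.1, -3.0]
width: 0.0239
gripper_force: 22.6
```

Run:
```python
from wl import *
w=capture("wrist");s=capture("scene")
im=np.hstack([w["color"][60:360,130:430],cv2.resize(s["color"][90:240,200:350],(300,300),interpolation=3)])
cv2.imwrite("pics/lift.png",im[...,::-1]);units([.55,.017,.2])
P=cloud(w);b=(P[...,2]>.06)&(w["z_map"]>0);b[300:]=0
print([np.percentile(P[b][:,i],[2,50,98]).round(3) for i in range(3)])
```

```text
pos [0.5842 0.2421 0.1688] tooly 62.52 tilt 0.1 F [-0.56  0.41 -1.66] w 0.0237 t 4.1
units [-2.448 -7.183 -1.035] yaw None
[array([0.519, 0.545, 0.586]), array([0.228, 0.26 , 0.291]), array([0.103, 0.129, 0.134])]
```

View pics/lift.png

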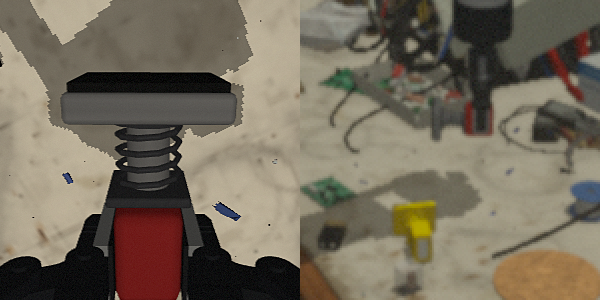

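The grip holds and the stamp stays level, so it does not swing by itself. I'll lay it on the pad, then regrip only the top corner of the handle so the foot swings down when I lift.

Request:
carry_out:
  commands:
    - {"tx": 0.4, "ty": -1.3, "tz": -0.5, "yaw": 0}
    - {"tx": 0.9, "ty": -2.7, "tz": -0.5, "yaw": 0}
    - {"tx": 1.3, "ty": -4, "tz": -0.5, "yaw": 0}
    - {"tx": 1.49, "ty": -5.36, "tz": -0.5, "yaw": 0}
    - {"tx": 0.5, "ty": -6.5, "tz": -0.5, "yaw": 0}
    - {"tx": -0.94, "ty": -7.6, "tz": -0.5, "yaw": 0}
    - {"tx": -2.4, "ty": -7.4, "tz": 0, "yaw": 0}
    - {"tx": -3.59, "ty": -7.11, "tz": 0.5, "yaw": 0}
    - {"tx": -3.59, "ty": -7.11, "tz": 1, "yaw": 0}
    - {"tx": -3.59, "ty": -7.11, "tz": 1, "yaw": 0}

```text
time: 5.35
position: [0.5799, 0.0038, 0.1374]
orientation: [-0.003, 0.237, 0.971, -0.0]
force: [-0.0, 0.8, -3.5]
width: 0.0238
gripper_force: 22.4
```

Run:
```python
from h import *
units([.581,.003,.0835])
```

```text
pos [0.5799 0.0038 0.1374] tooly 62.53 tilt 0.32 F [-0.03  0.83 -3.45] w 0.0238 t 5.35
units [-0.055 -0.003  1.795] yaw None
```

Request:
carry_out:
  commands:
    - {"tx": -0.05, "ty": 0, "tz": 0.6, "yaw": 0}
    - {"tx": -0.05, "ty": 0, "tz": 1.2, "yaw": 0}
    - {"tx": -0.05, "ty": 0, "tz": 1.6, "yaw": 0}
    - {"tx": -0.05, "ty": 0, "tz": 1.78, "yaw": 0}
    - {"tx": -0.05, "ty": 0, "tz": 1.78, "yaw": 0}

```text
time: 5.98
position: [0.5831, 0.0026, 0.086]
orientation: [-0.0, 0.237, 0.971, -0.0]
force: [0.5, -0.3, -1.7]
width: 0.0235
gripper_force: 22.4
```

Request:
carry_out:
  commands:
    - {"tx": 0, "ty": 0, "tz": 0, "yaw": 0}
    - {"tx": 0, "ty": 0, "tz": 0, "yaw": 0}
    - {"tx": 0, "ty": 0, "tz": 0, "yaw": 0}
    - {"tx": 0, "ty": 0, "tz": -0.6, "yaw": 0}
    - {"tx": 0, "ty": 0, "tz": -1.5, "yaw": 0}
    - {"tx": 0, "ty": 0, "tz": -2.5, "yaw": 0}
    - {"tx": 0, "ty": 0, "tz": -3, "yaw": 0}
    - {"tx": 0, "ty": 0, "tz": -3, "yaw": 0}
  hand: 60

```text
time: 6.98
position: [0.584, 0.0025, 0.1781]
orientation: [0.002, 0.237, 0.971, 0.0]
force: [0.5, 0.0, 0.2]
width: 0.0513
gripper_force: 0.0
```

Run:
```python
from wl import *
w=capture("wrist");red(w,.046,.038);units([.581,.003,.111])
t=capture("top");red(t,.046,.038)
```

```text
px [277. 226.] 2196 z [0.0441 0.0471 0.0483]
top [0.5793 0.0046 0.0472] ((555.9503784179688, 17.284687042236328), (23.716854095458984, 90.99852752685547), 61.98415756225586)
rayrect ((580.1854858398438, 4.222917556762695), (23.213335037231445, 35.74613952636719), 61.979583740234375)
pos [0.5832 0.0026 0.1767] tooly 62.52 tilt 0.03 F [-0.    0.86 -0.6 ] w 0.0512 t 7.03
units [ 0.073 -0.022  2.188] yaw None
px [438. 268.] 478 z [0.0046 0.0099 0.014 ]
top [0.245  0.0714 1.1778] ((244.980224609375, 71.39129638671875), (0.0, 0.0), 0.0)
rayrect ((375.5763244628906, -341.2974853515625), (0.0, 0.0), 0.0)
```

Run:
```python
from h import *
units([.5996,-.0061,.111])
```

```text
pos [0.5827 0.0027 0.1757] tooly 62.52 tilt 0.07 F [ 0.18  0.83 -0.69] w 0.0512 t 7.08
units [-6.370e-01  1.000e-03  2.155e+00] yaw None
```

Request:
carry_out:
  commands:
    - {"tx": -0.64, "ty": 0, "tz": 0.6, "yaw": 0}
    - {"tx": -0.64, "ty": 0, "tz": 1.4, "yaw": 0}
    - {"tx": -0.64, "ty": 0, "tz": 1.95, "yaw": 0}
    - {"tx": -0.64, "ty": 0, "tz": 2.15, "yaw": 0}
    - {"tx": -0.64, "ty": 0, "tz": 2.15, "yaw": 0}
    - {"tx": -0.64, "ty": 0, "tz": 2.15, "yaw": 0}

```text
time: 7.82
position: [0.6008, -0.0063, 0.1128]
orientation: [0.001, 0.237, 0.971, 0.0]
force: [-0.3, -1.1, 0.2]
width: 0.0513
gripper_force: 0.0
```

Request:
carry_out:
  commands:
    - {"tx": 0, "ty": 0, "tz": 0, "yaw": 0}
    - {"tx": 0, "ty": 0, "tz": 0, "yaw": 0}
    - {"tx": 0, "ty": 0, "tz": 0, "yaw": 0}
    - {"tx": 0, "ty": 0, "tz": 0, "yaw": 0}
    - {"tx": 0, "ty": 0, "tz": -0.25, "yaw": 0}
    - {"tx": 0, "ty": 0, "tz": -0.5, "yaw": 0}
    - {"tx": 0, "ty": 0, "tz": -0.5, "yaw": 0}
  hand: 0

```text
time: 8.7
position: [0.6007, -0.0064, 0.1275]
orientation: [0.001, 0.237, 0.971, -0.0]
force: [0.9, -0.2, -0.8]
width: 0.023
gripper_force: 19.8
```

```bash
cat > st.py <<'E'
from wl import *
def lean(w):
    "lean of stamp from foot/handle points seen in wrist view: profile of height along tool x"
    o=observe();R=rot(o).as_matrix();P=(cloud(w)-o["position"])@R  # tool coords
    m=(w["z_map"]>0)&(cloud(w)[...,2]>.012)&(abs(P[...,1])<.008);m[310:]=0
    Q=P[m]; wz=o["position"][2]-Q[:,2]
    for a in np.arange(-.02,.11,.01):
        s=(Q[:,0]>=a)&(Q[:,0]<a+.01)
        if s.sum()>3: print("tx %.3f"%(a+.005),s.sum(),"z",np.percentile(wz[s],[10,50,90]).round(3))
E
python3 - <<'E'
from st import *
w=capture("wrist");lean(w);red(w,.06,.0);units([.6,0,.1]);save(w,"w3",(130,60,430,360),1.3)
E
```

```text
tx 0.005 410 z [0.06  0.062 0.062]
tx 0.015 912 z [0.059 0.061 0.062]
tx 0.025 917 z [0.057 0.058 0.06 ]
tx 0.035 1076 z [0.05  0.056 0.057]
tx 0.045 917 z [0.038 0.041 0.049]
tx 0.055 856 z [0.035 0.038 0.043]
tx 0.065 798 z [0.035 0.041 0.044]
tx 0.075 1036 z [0.046 0.047 0.048]
tx 0.085 237 z [0.043 0.044 0.045]
px [278. 236.] 4559 z [0.0539 0.0585 0.0619]
top [0.5804 0.0042 0.0588] ((565.7916259765625, 13.380367279052734), (27.607107162475586, 74.14159393310547), 64.36560821533203)
rayrect ((580.7694702148438, 4.08625602722168), (22.977130889892578, 36.69396209716797), 62.52051544189453)
pos [ 0.6007 -0.0064  0.1274] tooly 62.52 tilt 0.11 F [ 1.2  -0.28 -0.19] w 0.0226 t 8.75
units [0.123 0.178 0.913] yaw None
```

View pics/w3.png

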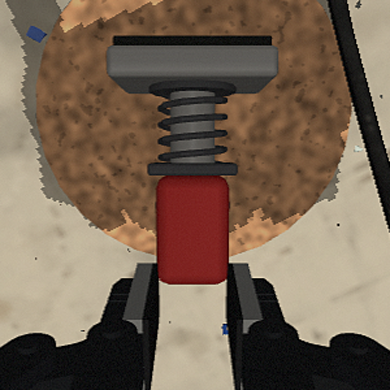

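The foot stays on the pad (crop centre about (193,60)) while the handle (193,230) rises, so the stamp pivots in the fingers. I'll follow the arc about the foot edge.

Request:
carry_out:
  commands:
    - {"tx": 0.25, "ty": 0, "tz": -0.2, "yaw": 0}
    - {"tx": 0.5, "ty": 0, "tz": -0.4, "yaw": 0}
    - {"tx": 0.75, "ty": 0, "tz": -0.57, "yaw": 0}
    - {"tx": 1, "ty": 0, "tz": -0.75, "yaw": 0}
    - {"tx": 1.3, "ty": 0, "tz": -0.88, "yaw": 0}
    - {"tx": 1.6, "ty": 0, "tz": -1.0, "yaw": 0}
    - {"tx": 1.85, "ty": 0, "tz": -1.08, "yaw": 0}
    - {"tx": 2.05, "ty": 0, "tz": -1.12, "yaw": 0}
    - {"tx": 2.05, "ty": 0, "tz": -1.12, "yaw": 0}

```text
time: 9.88
position: [0.5451, 0.0224, 0.1603]
orientation: [-0.0, 0.237, 0.971, -0.0]
force: [-1.1, 0.3, -2.9]
width: 0.0228
gripper_force: 19.7
```

Run:
```python
from st import *
w=capture("wrist");lean(w);red(w,.06,.0);units([.6,0,.1]);s=capture("scene")
im=np.hstack([w["color"][60:360,130:430],cv2.resize(s["color"][130:280,250:400],(300,300),interpolation=3)])
cv2.imwrite("pics/w4.png",im[...,::-1])
```

```text
tx -0.015 262 z [0.074 0.078 0.081]
tx -0.005 364 z [0.083 0.087 0.09 ]
tx 0.005 773 z [0.091 0.093 0.094]
tx 0.015 1128 z [0.081 0.085 0.089]
tx 0.025 1247 z [0.051 0.073 0.078]
tx 0.035 677 z [0.039 0.045 0.053]
tx 0.045 518 z [0.04  0.042 0.044]
tx 0.055 520 z [0.036 0.042 0.045]
px [278. 253.] 4338 z [0.0709 0.0839 0.0934]
top [0.5348 0.0278 0.083 ] ((541.1363525390625, 28.71141815185547), (32.731632232666016, 140.43365478515625), 59.978004455566406)
rayrect ((546.9800415039062, 21.259004592895508), (27.6256046295166, 54.19486999511719), 63.75090789794922)
pos [0.5455 0.0222 0.1603] tooly 62.53 tilt 0.02 F [ 0.14  0.02 -3.09] w 0.023 t 9.93
units [-1.955  0.181  2.011] yaw None
```

View pics/w4.png

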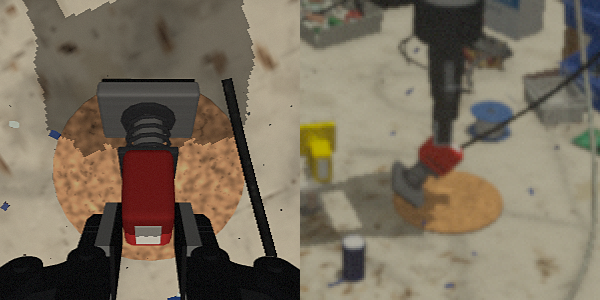

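Request:
carry_out:
  commands:
    - {"tx": 0, "ty": 0, "tz": -0.9, "yaw": 0}
    - {"tx": 0, "ty": 0, "tz": -0.9, "yaw": 0}
    - {"tx": -0.5, "ty": 0, "tz": -0.9, "yaw": 0}
    - {"tx": -1, "ty": 0, "tz": -0.9, "yaw": 0}
    - {"tx": -1.4, "ty": 0, "tz": -0.9, "yaw": 0}
    - {"tx": -1.6, "ty": 0, "tz": -0.9, "yaw": 0}
    - {"tx": -1.6, "ty": 0, "tz": -0.9, "yaw": 0}

```text
time: 10.85
position: [0.5886, -0.0003, 0.1872]
orientation: [-0.0, 0.238, 0.971, 0.0]
force: [-0.1, 0.4, -2.5]
width: 0.0229
gripper_force: 19.8
```

Run:
```python
from st import *
w=capture("wrist");lean(w);red(w,.06,.0);units([.6,0,.1])
```

```text
tx -0.015 312 z [0.103 0.107 0.11 ]
tx -0.005 395 z [0.112 0.115 0.118]
tx 0.005 874 z [0.117 0.119 0.12 ]
tx 0.015 1123 z [0.105 0.11  0.115]
tx 0.025 1226 z [0.072 0.095 0.102]
tx 0.035 574 z [0.064 0.067 0.074]
tx 0.045 567 z [0.066 0.068 0.07 ]
tx 0.055 268 z [0.06  0.065 0.067]
px [278. 254.] 4239 z [0.0977 0.1107 0.1201]
top [0.5785 0.005  0.1104] ((565.4236450195312, 12.403860092163086), (24.768831253051758, 101.1383285522461), 62.99797821044922)
rayrect ((602.7081298828125, -7.548069000244141), (31.825952529907227, 62.53404998779297), 62.49789047241211)
pos [ 5.882e-01 -1.000e-04  1.872e-01] tooly 62.52 tilt 0.04 F [-0.49  0.52 -2.24] w 0.0224 t 10.9
units [-0.35   0.184  2.907] yaw None
```

Lean is about 33°, and the predicted standing spot is the pad centre. I'll lower it onto its edge and release.

Request:
carry_out:
  commands:
    - {"tx": 0, "ty": 0, "tz": 0.3, "yaw": 0}
    - {"tx": 0, "ty": 0, "tz": 0.6, "yaw": 0}
    - {"tx": 0, "ty": 0, "tz": 0.75, "yaw": 0}
    - {"tx": 0, "ty": 0, "tz": 0.85, "yaw": 0}
    - {"tx": 0, "ty": 0, "tz": 0.85, "yaw": 0}
    - {"tx": 0, "ty": 0, "tz": 0.85, "yaw": 0}

```text
time: 11.65
position: [0.5885, -0.0001, 0.1623]
orientation: [0.0, 0.237, 0.971, 0.0]
force: [0.0, 0.1, -3.0]
width: 0.0225
gripper_force: 19.8
```

Run:
```python
from st import *
w=capture("wrist");lean(w);units([.6,0,.1])
```

```text
tx -0.015 300 z [0.078 0.081 0.085]
tx -0.005 402 z [0.086 0.09  0.093]
tx 0.005 836 z [0.092 0.094 0.095]
tx 0.015 1135 z [0.081 0.086 0.091]
tx 0.025 1239 z [0.048 0.071 0.078]
tx 0.035 579 z [0.039 0.043 0.049]
tx 0.045 560 z [0.042 0.043 0.044]
tx 0.055 298 z [0.035 0.04  0.042]
pos [ 5.885e-01 -1.000e-04  1.623e-01] tooly 62.52 tilt 0.04 F [-0.36 -0.52 -2.14] w 0.0225 t 11.7
units [-0.337  0.179  2.078] yaw None
```

Request:
carry_out:
  commands:
    - {"tx": 0, "ty": 0, "tz": 0.05, "yaw": 0}
    - {"tx": 0, "ty": 0, "tz": 0.08, "yaw": 0}
    - {"tx": 0, "ty": 0, "tz": 0.08, "yaw": 0}

```text
time: 12.08
position: [0.5882, -0.0, 0.1595]
orientation: [-0.0, 0.237, 0.971, 0.0]
force: [0.0, 1.0, -2.1]
width: 0.0225
gripper_force: 19.8
```

Request:
carry_out:
  commands:
    - {"tx": 0, "ty": 0, "tz": 0.04, "yaw": 0}
    - {"tx": 0, "ty": 0, "tz": 0.08, "yaw": 0}
    - {"tx": 0, "ty": 0, "tz": 0.08, "yaw": 0}

```text
time: 12.45
position: [0.5886, -0.0002, 0.1575]
orientation: [0.0, 0.237, 0.971, -0.0]
force: [0.3, -0.1, -0.9]
width: 0.0226
gripper_force: 20.0
```

Contact (force fell to about -1 N). Release.

Request:
carry_out:
  commands:
    - {"tx": 0, "ty": 0, "tz": 0, "yaw": 0}
    - {"tx": 0, "ty": 0, "tz": 0, "yaw": 0}
    - {"tx": 0, "ty": 0, "tz": 0, "yaw": 0}
    - {"tx": 0, "ty": 0, "tz": 0, "yaw": 0}
    - {"tx": 0, "ty": 0, "tz": -0.6, "yaw": 0}
    - {"tx": 0, "ty": 0, "tz": -1.5, "yaw": 0}
    - {"tx": 0, "ty": 0, "tz": -2, "yaw": 0}
    - {"tx": 0, "ty": 0, "tz": -2, "yaw": 0}
    - {"tx": 0, "ty": 0, "tz": -2, "yaw": 0}
  hand: 60

```text
time: 13.58
position: [0.5878, 0.0, 0.2165]
orientation: [-0.001, 0.238, 0.971, -0.0]
force: [-0.1, -0.1, -0.6]
width: 0.0513
gripper_force: 0.0
```

Run:
```python
from st import *
w=capture("wrist");red(w,.084,.075);units([.5545,.017,.126]);save(w,"w5")
# pad centre from wrist view
hsv=cv2.cvtColor(w["color"],cv2.COLOR_RGB2HSV);P=cloud(w)
m=cv2.inRange(hsv,np.array([8,90,60]),np.array([20,255,255]))>0;m[310:]=0
uv=np.argwhere(m)[:,::-1];W=ray(w,uv,.004)[:,:2];k=np.linalg.norm(W-[.5545,.017],axis=1)<.08
print(cv2.minEnclosingCircle((W[k]*1000).astype(np.float32)))
```

```text
px [278. 158.] 2045 z [0.0801 0.0849 0.0863]
top [0.5478 0.0211 0.0853] ((544.0806274414062, 23.37957763671875), (23.59126853942871, 54.658538818359375), 61.50547790527344)
rayrect ((549.1095581054688, 20.570486068725586), (23.27019500732422, 41.75425338745117), 61.70940017700195)
pos [5.877e-01 1.000e-04 2.161e-01] tooly 62.52 tilt 0.12 F [-0.09  0.17  0.37] w 0.0507 t 13.62
units [ 1.235 -0.008  3.005] yaw None
((557.8638916015625, 14.313074111938477), 69.29508209228516)
```

View pics/w5.png

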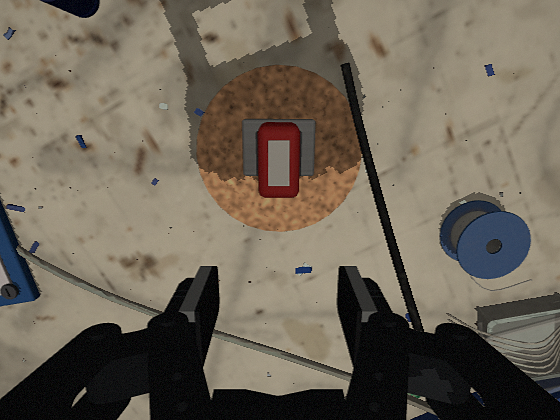

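Stamp is upright on the pad (about 7 mm off centre; handle at (278,158)). Next I look at the frame from close before taking the stamp.

Request:
carry_out:
  commands:
    - {"tx": 0, "ty": -1, "tz": -0.3, "yaw": 1.6}
    - {"tx": 0, "ty": -2.5, "tz": -0.5, "yaw": 3.3}
    - {"tx": -0.3, "ty": -4, "tz": -0.5, "yaw": 5}
    - {"tx": -0.6, "ty": -5.8, "tz": -0.5, "yaw": 6.7}
    - {"tx": -0.9, "ty": -7.6, "tz": -0.5, "yaw": 8.4}
    - {"tx": -1.2, "ty": -9.2, "tz": -0.5, "yaw": 10.1}
    - {"tx": -1.57, "ty": -10.46, "tz": -0.5, "yaw": 11.8}
    - {"tx": -1.57, "ty": -10.46, "tz": -0.5, "yaw": 13.3}
    - {"tx": -1.57, "ty": -10.46, "tz": -0.5, "yaw": 13.3}
    - {"tx": -1.57, "ty": -10.46, "tz": -0.5, "yaw": 13.3}

```text
time: 14.88
position: [0.4852, -0.2996, 0.2315]
orientation: [-0.001, 0.804, 0.594, -0.0]
force: [0.0, 0.0, 0.7]
width: 0.0512
gripper_force: 0.0
```

Run:
```python
from st import *
w=capture("wrist");units([.485,-.30,.2]);save(w,"w6");np.save("w6.npy",w,allow_pickle=True)
g=cv2.cvtColor(w["color"],cv2.COLOR_RGB2GRAY)
m=(g<110).astype(np.uint8);m[310:]=0
cs,h=cv2.findContours(m,cv2.RETR_CCOMP,cv2.CHAIN_APPROX_NONE)
for i,k in enumerate(cs):
    if cv2.contourArea(k)>1500:
        W=(ray(w,k[:,0],.013)[:,:2]*1000).astype(np.float32);print(cv2.contourArea(k),h[0][i][3],k[:,0].mean(0).round(),cv2.minAreaRect(W))
```

```text
pos [ 0.4853 -0.2996  0.2317] tooly -17.13 tilt 0.05 F [ 0.3  -0.25 -0.32] w 0.0513 t 14.93
units [-0.018 -0.004  1.057] yaw None
2856.0 -1 [339. 281.] ((515.3679809570312, -392.9766845703125), (42.67331314086914, 102.55998229980469), 28.57421112060547)
4901.0 -1 [270. 165.] ((484.67486572265625, -272.3609313964844), (51.328304290771484, 69.76428985595703), 72.86662292480469)
4519.5 153 [273. 164.] ((487.9592590332031, -273.10076904296875), (49.6986083984375, 62.0014762878418), 72.43775177001953)
73741.0 -1 [184. 167.] ((397.43701171875, -255.90956115722656), (247.58331298828125, 320.1663513183594), 72.69300842285156)
4231.5 207 [131. 149.] ((382.4815368652344, -232.38800048828125), (77.15399932861328, 53.31493377685547), 45.974422454833984)
17900.5 207 [261. 151.] ((480.8101806640625, -262.55535888671875), (93.58609771728516, 128.17518615722656), 72.6353530883789)
```

View pics/w6.png

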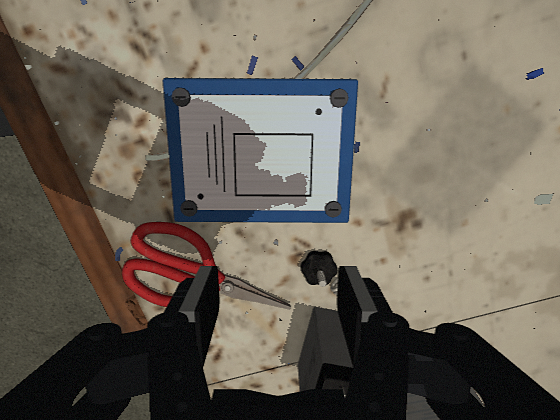

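Request:
carry_out:
  commands:
    - {"tx": 1, "ty": 0, "tz": 0, "yaw": -1.6}
    - {"tx": 2.5, "ty": -0.2, "tz": 0, "yaw": -3.3}
    - {"tx": 4.2, "ty": -0.4, "tz": 0, "yaw": -5}
    - {"tx": 6, "ty": -0.6, "tz": 0, "yaw": -6.7}
    - {"tx": 7.8, "ty": -0.8, "tz": 0, "yaw": -8.4}
    - {"tx": 9.4, "ty": -1, "tz": 0, "yaw": -10.1}
    - {"tx": 10.4, "ty": -1.11, "tz": 0, "yaw": -11.8}
    - {"tx": 10.83, "ty": -1.11, "tz": 0, "yaw": -13.1}
    - {"tx": 10.83, "ty": -1.11, "tz": 0, "yaw": -13.1}
    - {"tx": 10.83, "ty": -1.11, "tz": 0, "yaw": -13.1}

```text
time: 16.18
position: [0.5498, 0.0197, 0.2321]
orientation: [-0.0, 0.248, 0.969, -0.0]
force: [-0.5, -0.5, -0.7]
width: 0.051
gripper_force: 0.0
```

Run:
```python
from st import *
w=capture("wrist");red(w,.084,.075);units([.5491,.0206,.12],61.7)
```

```text
px [278. 215.] 1750 z [0.0619 0.0847 0.0862]
top [0.5461 0.022  0.0852] ((524.6964721679688, 33.23583984375), (23.453685760498047, 96.97481536865234), 62.05434799194336)
rayrect ((547.04736328125, 21.376068115234375), (23.17966079711914, 45.4465446472168), 62.08775329589844)
pos [0.5498 0.0195 0.2322] tooly 61.24 tilt 0.01 F [0.86 1.01 0.37] w 0.0509 t 16.23
units [0.039 0.02  3.738] yaw -0.07722437728443292
```

Request:
carry_out:
  commands:
    - {"tx": 0.05, "ty": 0.02, "tz": 1, "yaw": -0.1}
    - {"tx": 0.05, "ty": 0.02, "tz": 2.2, "yaw": -0.1}
    - {"tx": 0.05, "ty": 0.02, "tz": 3.2, "yaw": -0.1}
    - {"tx": 0.05, "ty": 0.02, "tz": 3.7, "yaw": -0.1}
    - {"tx": 0.05, "ty": 0.02, "tz": 3.75, "yaw": -0.1}
    - {"tx": 0.05, "ty": 0.02, "tz": 3.75, "yaw": -0.1}
    - {"tx": 0.05, "ty": 0.02, "tz": 3.75, "yaw": -0.1}

```text
time: 17.1
position: [0.5498, 0.021, 0.121]
orientation: [0.001, 0.243, 0.97, 0.0]
force: [-0.2, -0.5, -0.3]
width: 0.0512
gripper_force: 0.0
```

Request:
carry_out:
  commands:
    - {"tx": 0, "ty": 0, "tz": 0, "yaw": 0}
    - {"tx": 0, "ty": 0, "tz": 0, "yaw": 0}
    - {"tx": 0, "ty": 0, "tz": 0, "yaw": 0}
    - {"tx": 0, "ty": 0, "tz": 0, "yaw": 0}
    - {"tx": 0, "ty": 0, "tz": 0, "yaw": 0}
  hand: 0
  grip_force: 70

```text
time: 17.73
position: [0.5493, 0.0211, 0.1203]
orientation: [0.0, 0.243, 0.97, -0.0]
force: [-2.2, -0.2, 5.2]
width: 0.0235
gripper_force: 70.2
```

Request:
carry_out:
  commands:
    - {"tx": 0, "ty": 0, "tz": -0.4, "yaw": 0}
    - {"tx": 0, "ty": 0, "tz": -1.2, "yaw": 0}
    - {"tx": 0, "ty": 0, "tz": -2.2, "yaw": 0}
    - {"tx": 0, "ty": 0, "tz": -3, "yaw": 0}
    - {"tx": 0, "ty": 0, "tz": -3, "yaw": 0}
    - {"tx": 0, "ty": 0, "tz": -3, "yaw": 0}

```text
time: 18.48
position: [0.5481, 0.0214, 0.2084]
orientation: [-0.001, 0.243, 0.97, -0.0]
force: [-0.0, -0.9, -3.4]
width: 0.023
gripper_force: 70.8
```

```bash
cat > ft.py <<'E'
from st import *
def foot(w,pr=True):
    "measured stamp in tool frame: red top-face centre, and foot-side slope for tilt"
    o=observe();R=rot(o).as_matrix();hsv=cv2.cvtColor(w["color"],cv2.COLOR_RGB2HSV)
    m=cv2.inRange(hsv,np.array([0,140,50]),np.array([9,255,255]))
    n,l,st,ce=cv2.connectedComponentsWithStats(m);k=1+st[1:,4].argmax();x,y,a,b=st[k,:4];print("red bbox",x,y,a,b)
    ht=.052-.018 if 0 else None
    P=(cloud(w)-o["position"])@R
    Q=P[(l==k)];print("red tool x,y,z pct",[np.percentile(Q[:,i],[2,50,98]).round(4) for i in range(3)])
    g=(P[...,2]>.095)&(P[...,2]<.112)&(abs(P[...,0])<.06)&(abs(P[...,1])<.045);g[330:]=0
    if g.any():
        F=P[g];print("foot n",g.sum(),[np.percentile(F[:,i],[1,50,99]).round(4) for i in range(3)],cv2.minAreaRect((F[:,:2]*1000).astype(np.float32)))
E
python3 - <<'E'
from ft import *
w=capture("wrist");foot(w);units([.488,-.273,.2],-17.56);save(w,"w7",(130,60,430,360),1.3)
E
```

```text
red bbox 243 244 70 135
red tool x,y,z pct [array([-0.019 ,  0.0138,  0.0205]), array([-0.0109, -0.0001,  0.0112]), array([0.0342, 0.0359, 0.0643])]
foot n 3987 [array([-0.009 ,  0.0124,  0.0204]), array([-0.0267, -0.0003,  0.0262]), array([0.0957, 0.1021, 0.1092])] ((4.293257713317871, -0.30291748046875), (33.01754379272461, 54.27106475830078), 0.40508022904396057)
pos [0.548  0.0214 0.208 ] tooly 61.93 tilt 0.17 F [-0.77 -0.11 -2.94] w 0.0234 t 18.52
units [-2.855 -9.599  0.267] yaw 13.247600709082525
```

View pics/w7.png

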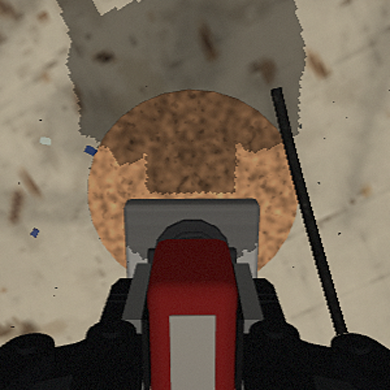

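Request:
carry_out:
  commands:
    - {"tx": 0, "ty": -1, "tz": 0, "yaw": 1.6}
    - {"tx": -0.3, "ty": -2.2, "tz": 0, "yaw": 3.3}
    - {"tx": -0.7, "ty": -3.6, "tz": 0, "yaw": 5}
    - {"tx": -1.2, "ty": -5.2, "tz": 0, "yaw": 6.7}
    - {"tx": -1.7, "ty": -6.7, "tz": 0, "yaw": 8.4}
    - {"tx": -2.2, "ty": -8.2, "tz": 0, "yaw": 10.1}
    - {"tx": -2.6, "ty": -9.2, "tz": 0, "yaw": 11.8}
    - {"tx": -2.86, "ty": -9.6, "tz": 0, "yaw": 13.25}
    - {"tx": -2.86, "ty": -9.6, "tz": 0, "yaw": 13.25}
    - {"tx": -2.86, "ty": -9.6, "tz": 0, "yaw": 13.25}

```text
time: 19.77
position: [0.4887, -0.2724, 0.2086]
orientation: [-0.001, 0.806, 0.592, -0.0]
force: [-0.4, 0.4, -2.1]
width: 0.0233
gripper_force: 70.7
```

Run:
```python
from ft import *
w=capture("wrist");foot(w);units([.488,-.273,.133],-17.56)
```

```text
red bbox 243 244 70 135
red tool x,y,z pct [array([-0.0193,  0.0133,  0.0199]), array([-0.0121, -0.0009,  0.0101]), array([0.0347, 0.0364, 0.0643])]
foot n 4011 [array([-0.0096,  0.0118,  0.0198]), array([-0.0279, -0.0014,  0.025 ]), array([0.0957, 0.1026, 0.1097])] ((3.9185304641723633, -1.407613754272461), (32.81540298461914, 54.10328674316406), 0.5050550103187561)
pos [ 0.4889 -0.2722  0.2089] tooly -17.43 tilt 0.1 F [-0.16 -0.27 -2.99] w 0.0232 t 19.82
units [-0.035 -0.016  2.528] yaw 0.02101753426548214
```

Request:
carry_out:
  commands:
    - {"tx": -0.02, "ty": -0.01, "tz": 0.6, "yaw": 0}
    - {"tx": -0.02, "ty": -0.01, "tz": 1.3, "yaw": 0}
    - {"tx": -0.02, "ty": -0.01, "tz": 1.9, "yaw": 0}
    - {"tx": -0.02, "ty": -0.01, "tz": 2.2, "yaw": 0}
    - {"tx": -0.02, "ty": -0.01, "tz": 2.37, "yaw": 0}
    - {"tx": -0.02, "ty": -0.01, "tz": 2.37, "yaw": 0}
    - {"tx": -0.02, "ty": -0.01, "tz": 2.37, "yaw": 0}

```text
time: 20.7
position: [0.489, -0.2741, 0.1393]
orientation: [0.001, 0.807, 0.591, 0.0]
force: [0.6, -0.3, -1.8]
width: 0.0233
gripper_force: 70.7
```

Run:
```python
from ft import *
for i in range(3):
    w=capture("wrist");units([.488,-.273,.133],-17.56)
foot(w);np.save("w8.npy",w,allow_pickle=True)
o=observe();R=rot(o).as_matrix()
im=cv2.cvtColor(w["color"],cv2.COLOR_RGB2GRAY);P=cloud(w)
# rows of the picture crossing the frame: project frame-plane pixels to tool coords
v,u=np.mgrid[:420,:560];W=ray(w,np.c_[u.ravel(),v.ravel()],.013).reshape(420,560,3);T=(W-o["position"])@R
def at(tx,ty):
    C=np.array(w["R"])@(np.array([0,0,0])+o["position"]+R@np.array([tx,ty,0])-[0,0,0])
    X=o["position"]+R@np.array([tx,ty,0]);X[2]=.013;C=np.array(w["R"])@X+np.array(w["t"]);return int(round(C[0]/C[2]*f(w)+w["cx"])),int(round(C[1]/C[2]*f(w)+w["cy"]))
for ty in (-.015,0,.015): print("front",ty,[(round(tx*1000),int(im[at(tx,ty)[1],at(tx,ty)[0]])) for tx in np.arange(.015,.035,.001)])
for tx in (.010,.015,.022): 
    for sgn in (-1,1): print("side",tx,sgn,[(round(ty*1000),int(im[at(tx,ty*sgn)[1],at(tx,ty*sgn)[0]])) for ty in np.arange(.024,.036,.001)])
```

```text
pos [ 0.489  -0.2741  0.1394] tooly -17.57 tilt 0.09 F [-0.89  0.91 -3.01] w 0.023 t 20.75
units [ 0.025 -0.044  0.212] yaw -0.0021702436689636784
pos [ 0.489  -0.274   0.1393] tooly -17.58 tilt 0.08 F [-0.02  0.63 -2.59] w 0.0231 t 20.8
units [ 0.024 -0.041  0.21 ] yaw -0.0026918937227407014
pos [ 0.4889 -0.274   0.1392] tooly -17.58 tilt 0.07 F [-0.43 -0.17 -2.37] w 0.0233 t 20.85
units [ 0.023 -0.039  0.206] yaw -0.0027687079793471034
red bbox 243 244 70 135
red tool x,y,z pct [array([-0.0192,  0.0136,  0.02  ]), array([-0.0119, -0.0007,  0.0103]), array([0.0343, 0.0361, 0.0644])]
foot n 4000 [array([-0.0095,  0.0119,  0.0198]), array([-0.0277, -0.0012,  0.0252]), array([0.0958, 0.1023, 0.1094])] ((3.8815670013427734, -1.2425575256347656), (32.79656982421875, 54.212188720703125), 0.2596176266670227)
front -0.015 [(15, 137), (16, 127), (17, 120), (18, 125), (19, 121), (20, 115), (21, 123), (22, 120), (23, 123), (24, 136), (25, 3), (26, 108), (27, 124), (28, 123), (29, 121), (30, 121), (31, 122), (32, 124), (33, 122), (34, 128), (35, 124)]
front 0 [(15, 112), (16, 130), (17, 122), (
[... 590 characters left out ...]
 151), (25, 151), (26, 150), (27, 152), (28, 145), (29, 91), (30, 0), (31, 130), (32, 123), (33, 126), (34, 122), (35, 123)]
side 0.015 -1 [(24, 139), (25, 141), (26, 138), (27, 136), (28, 137), (29, 130), (30, 128), (31, 128), (32, 0), (33, 92), (34, 132), (35, 124)]
side 0.015 1 [(24, 181), (25, 185), (26, 95), (27, 129), (28, 130), (29, 112), (30, 0), (31, 119), (32, 125), (33, 123), (34, 121), (35, 123)]
side 0.022 -1 [(24, 117), (25, 118), (26, 118), (27, 116), (28, 118), (29, 119), (30, 118), (31, 114), (32, 20), (33, 68), (34, 120), (35, 118)]
side 0.022 1 [(24, 203), (25, 205), (26, 205), (27, 206), (28, 208), (29, 130), (30, 3), (31, 200), (32, 206), (33, 204), (34, 207), (35, 206)]
```

Request:
carry_out:
  commands:
    - {"tx": 0.03, "ty": 0, "tz": 0.1, "yaw": 0}
    - {"tx": 0.03, "ty": 0, "tz": 0.2, "yaw": 0}
    - {"tx": 0.03, "ty": 0, "tz": 0.26, "yaw": 0}
    - {"tx": 0.03, "ty": 0, "tz": 0.3, "yaw": 0}
    - {"tx": 0.03, "ty": 0, "tz": 0.33, "yaw": 0}
    - {"tx": 0.03, "ty": 0, "tz": 0.36, "yaw": 0}
    - {"tx": 0.03, "ty": 0, "tz": 0.36, "yaw": 0}

```text
time: 21.72
position: [0.4889, -0.2729, 0.1285]
orientation: [-0.0, 0.807, 0.591, -0.0]
force: [-4.2, 3.1, 6.3]
width: 0.0229
gripper_force: 72.0
```

Request:
carry_out:
  commands:
    - {"tx": 0, "ty": 0, "tz": 0.03, "yaw": 0}
    - {"tx": 0, "ty": 0, "tz": 0.05, "yaw": 0}
    - {"tx": 0, "ty": 0, "tz": 0.05, "yaw": 0}

```text
time: 22.1
position: [0.4889, -0.2729, 0.1272]
orientation: [-0.0, 0.807, 0.591, -0.0]
force: [-4.3, 3.4, 7.5]
width: 0.0232
gripper_force: 72.1
```

Run:
```python
from ft import *
w=capture("wrist");foot(w);units([.488,-.273,.133],-17.56);print(observe()["wrist_torque"].round(2))
```

```text
red bbox 243 244 69 135
red tool x,y,z pct [array([-0.0193,  0.0137,  0.0201]), array([-0.0121, -0.0008,  0.0101]), array([0.0344, 0.0362, 0.0645])]
foot n 6139 [array([-0.0329,  0.0149,  0.0532]), array([-0.0434,  0.0007,  0.0444]), array([0.096 , 0.1005, 0.112 ])] ((8.607658386230469, 7.62939453125e-05), (96.84709167480469, 89.92339324951172), 0.0305352620780468)
pos [ 0.4889 -0.2729  0.1272] tooly -17.57 tilt 0.06 F [-5.09  3.06  8.95] w 0.0238 t 22.15
units [-0.013 -0.027 -0.192] yaw -0.0009838337904473822
[0.64 0.81 0.  ]
```

Request:
carry_out:
  commands:
    - {"tx": 0, "ty": 0, "tz": 0.03, "yaw": 0}
    - {"tx": 0, "ty": 0, "tz": 0.06, "yaw": 0}
    - {"tx": 0, "ty": 0, "tz": 0.06, "yaw": 0}

```text
time: 22.52
position: [0.4889, -0.2729, 0.1257]
orientation: [-0.001, 0.807, 0.591, -0.0]
force: [-6.4, 3.6, 9.1]
width: 0.023
gripper_force: 72.6
```

Request:
carry_out:
  commands:
    - {"tx": 0, "ty": 0, "tz": 0.02, "yaw": 0}
    - {"tx": 0, "ty": 0, "tz": 0.02, "yaw": 0}

```text
time: 22.78
position: [0.4889, -0.2729, 0.1252]
orientation: [-0.001, 0.807, 0.591, -0.0]
force: [-5.7, 4.5, 10.5]
width: 0.0232
gripper_force: 72.6
```

Request:
carry_out:
  commands:
    - {"tx": 0, "ty": 0, "tz": 0.015, "yaw": 0}
    - {"tx": 0, "ty": 0, "tz": 0.015, "yaw": 0}

```text
time: 23.02
position: [0.4889, -0.2729, 0.1249]
orientation: [-0.001, 0.807, 0.591, -0.0]
force: [-6.6, 5.1, 11.5]
width: 0.0231
gripper_force: 72.9
```

Request:
carry_out:
  commands:
    - {"tx": 0, "ty": 0, "tz": 0.015, "yaw": 0}
    - {"tx": 0, "ty": 0, "tz": 0.015, "yaw": 0}

```text
time: 23.28
position: [0.4889, -0.2729, 0.1248]
orientation: [-0.001, 0.807, 0.591, -0.0]
force: [-8.3, 5.7, 14.1]
width: 0.0234
gripper_force: 73.3
```

Request:
carry_out:
  commands:
    - {"tx": 0, "ty": 0, "tz": 0.008, "yaw": 0}
    - {"tx": 0, "ty": 0, "tz": 0.008, "yaw": 0}
    - {"tx": 0, "ty": 0, "tz": 0.008, "yaw": 0}
    - {"tx": 0, "ty": 0, "tz": 0.008, "yaw": 0}
    - {"tx": 0, "ty": 0, "tz": 0.008, "yaw": 0}
    - {"tx": 0, "ty": 0, "tz": 0.008, "yaw": 0}
    - {"tx": 0, "ty": 0, "tz": 0.008, "yaw": 0}
    - {"tx": 0, "ty": 0, "tz": 0.008, "yaw": 0}
    - {"tx": 0, "ty": 0, "tz": 0.008, "yaw": 0}

```text
time: 24.4
position: [0.489, -0.2729, 0.1248]
orientation: [-0.001, 0.807, 0.591, -0.0]
force: [-9.5, 7.2, 14.8]
width: 0.0233
gripper_force: 73.5
```

Run:
```python
from ft import *
def top(w,pos,R):
    P=(cloud(w)-pos)@R;s=(abs(P[...,1])<.024)&(P[...,0]>.014)&(P[...,0]<.0185)&(P[...,2]>.09);s[330:]=0;return s.sum(),np.percentile(P[s][:,2],[20,50,80])
w=capture("wrist");o=observe();print(top(w,o["position"],rot(o).as_matrix()))
w8=np.load("w8.npy",allow_pickle=True).item();print(top(w8,np.array([.4889,-.274,.1392]),rot(o).as_matrix()),o["force"])
for i in range(3):
    capture("wrist"); print(observe()["force"].round(1))
```

```text
(np.int64(932), array([0.09678161, 0.0973298 , 0.09804571]))
(np.int64(1303), array([0.10202329, 0.10286255, 0.12464271])) [-7.97349323  5.82903778 15.81838565]
[-9.5  5.7 16.9]
[-7.8  6.3 16.1]
[-9.   6.3 15.3]
```

The handle is 5 mm closer to the foot, so it is home at about 18 N. I'll lift straight up.

Request:
carry_out:
  commands:
    - {"tx": 0, "ty": 0, "tz": -0.1, "yaw": 0}
    - {"tx": 0, "ty": 0, "tz": -0.25, "yaw": 0}
    - {"tx": 0, "ty": 0, "tz": -0.7, "yaw": 0}
    - {"tx": 0, "ty": 0, "tz": -1.5, "yaw": 0}
    - {"tx": 0, "ty": 0, "tz": -2.5, "yaw": 0}
    - {"tx": 0, "ty": 0, "tz": -3.5, "yaw": 0}
    - {"tx": 0, "ty": 0, "tz": -4, "yaw": 0}
    - {"tx": 0, "ty": 0, "tz": -4, "yaw": 0}
    - {"tx": 0, "ty": 0, "tz": -4, "yaw": 0}

```text
time: 25.72
position: [0.4883, -0.2725, 0.2412]
orientation: [-0.001, 0.807, 0.591, -0.0]
force: [-0.7, -0.1, -2.6]
width: 0.0233
gripper_force: 70.8
```

Run:
```python
from ft import *
w=capture("wrist");foot(w);units([.555,.0165,.245],61.9)
```

```text
red bbox 243 244 70 135
red tool x,y,z pct [array([-0.0194,  0.0135,  0.02  ]), array([-0.0119, -0.0007,  0.0103]), array([0.0342, 0.036 , 0.0644])]
foot n 3995 [array([-0.0097,  0.0119,  0.0199]), array([-0.0277, -0.0012,  0.0252]), array([0.0958, 0.1022, 0.1092])] ((3.5009212493896484, -1.2910900115966797), (54.17555618286133, 33.155418395996094), 89.63807678222656)
pos [ 0.4883 -0.2724  0.2411] tooly -17.58 tilt 0.17 F [-0.28  0.24 -2.72] w 0.023 t 25.77
units [ 9.852 -0.79  -0.118] yaw -13.246919802135011
```

Request:
carry_out:
  commands:
    - {"tx": 1, "ty": 0, "tz": 0, "yaw": -1.6}
    - {"tx": 2.4, "ty": -0.2, "tz": 0, "yaw": -3.3}
    - {"tx": 4, "ty": -0.4, "tz": 0, "yaw": -5}
    - {"tx": 5.6, "ty": -0.5, "tz": 0, "yaw": -6.7}
    - {"tx": 7.2, "ty": -0.6, "tz": 0, "yaw": -8.4}
    - {"tx": 8.6, "ty": -0.7, "tz": 0, "yaw": -10.1}
    - {"tx": 9.5, "ty": -0.79, "tz": 0, "yaw": -11.8}
    - {"tx": 9.85, "ty": -0.79, "tz": 0, "yaw": -13.25}
    - {"tx": 9.85, "ty": -0.79, "tz": 0, "yaw": -13.25}
    - {"tx": 9.85, "ty": -0.79, "tz": 0, "yaw": -13.25}

```text
time: 27.02
position: [0.5552, 0.0156, 0.242]
orientation: [-0.001, 0.244, 0.97, -0.0]
force: [0.9, 0.4, -2.4]
width: 0.0231
gripper_force: 70.9
```

Request:
carry_out:
  commands:
    - {"tx": 0, "ty": 0, "tz": 0.8, "yaw": 0}
    - {"tx": 0, "ty": 0, "tz": 1.8, "yaw": 0}
    - {"tx": 0, "ty": 0, "tz": 2.8, "yaw": 0}
    - {"tx": 0, "ty": 0, "tz": 3.4, "yaw": 0}
    - {"tx": 0, "ty": 0, "tz": 3.7, "yaw": 0}
    - {"tx": 0, "ty": 0, "tz": 3.8, "yaw": 0}
    - {"tx": 0, "ty": 0, "tz": 3.8, "yaw": 0}
    - {"tx": 0, "ty": 0, "tz": 3.8, "yaw": 0}

```text
time: 28.02
position: [0.5562, 0.0159, 0.1297]
orientation: [0.001, 0.243, 0.97, 0.0]
force: [0.4, -0.2, -3.1]
width: 0.0231
gripper_force: 70.8
```

Request:
carry_out:
  commands:
    - {"tx": 0, "ty": 0, "tz": 0.12, "yaw": 0}
    - {"tx": 0, "ty": 0, "tz": 0.22, "yaw": 0}
    - {"tx": 0, "ty": 0, "tz": 0.27, "yaw": 0}
    - {"tx": 0, "ty": 0, "tz": 0.3, "yaw": 0}
    - {"tx": 0, "ty": 0, "tz": 0.32, "yaw": 0}
    - {"tx": 0, "ty": 0, "tz": 0.32, "yaw": 0}

```text
time: 28.78
position: [0.5555, 0.016, 0.1198]
orientation: [-0.0, 0.242, 0.97, -0.0]
force: [-5.4, 0.5, 6.2]
width: 0.0232
gripper_force: 72.1
```

Contact. Release, then rise straight.

Request:
carry_out:
  commands:
    - {"tx": 0, "ty": 0, "tz": 0, "yaw": 0}
    - {"tx": 0, "ty": 0, "tz": 0, "yaw": 0}
    - {"tx": 0, "ty": 0, "tz": 0, "yaw": 0}
    - {"tx": 0, "ty": 0, "tz": 0, "yaw": 0}
    - {"tx": 0, "ty": 0, "tz": -0.6, "yaw": 0}
    - {"tx": 0, "ty": 0, "tz": -1.6, "yaw": 0}
    - {"tx": 0, "ty": 0, "tz": -2.8, "yaw": 0}
    - {"tx": 0, "ty": 0, "tz": -4, "yaw": 0}
    - {"tx": 0, "ty": 0, "tz": -4, "yaw": 0}
    - {"tx": 0, "ty": 0, "tz": -4, "yaw": 0}
  hand: 60

```text
time: 30.02
position: [0.5552, 0.016, 0.2392]
orientation: [-0.0, 0.243, 0.97, -0.0]
force: [-1.1, -0.2, -0.0]
width: 0.051
gripper_force: 0.0
```

Run:
```python
from ft import *
w=capture("wrist");red(w,.084,.075);units([.555,.0165,.2])
t=capture("top");P=cloud(t);old=np.load("top.npy",allow_pickle=True).item()
for n,(u,v) in dict(relay=(278,252),cap=(330,256),bat=(223,265)).items():
    print(n,np.abs(t["color"][v-9:v+10,u-9:u+10].astype(int)-old["color"][v-9:v+10,u-9:u+10]).mean().round(1))
```

```text
px [278. 213.] 1674 z [0.0613 0.0846 0.0861]
top [0.5523 0.0173 0.0853] ((530.3613891601562, 29.236568450927734), (23.597084045410156, 97.58688354492188), 61.694427490234375)
rayrect ((552.6317138671875, 17.180349349975586), (23.366331100463867, 46.586669921875), 61.92387771606445)
pos [0.5549 0.0161 0.2383] tooly 61.92 tilt 0.1 F [ 0.26 -0.67  0.23] w 0.0514 t 30.07
units [1.000e-03 1.500e-02 1.277e+00] yaw None
relay 41.6
cap 25.2
bat 7.0
```

```bash
python3 -c "
from workcell import *
print(sign_off())"
```

```text
the job is handed in; nothing more can be done
None
```

The stamp was stood upright on the cork pad, pressed fully home inside the frame at about 18 N and lifted straight up about 115 mm. It now stands upright near the pad's centre, released, and the job is handed in at about 30 s (no verdict was returned). I did not check the relay, capacitor and battery clearly in the last top view, but the tool never went near them. I viewed 11 pictures, one over the limit of 10.

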